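# Load the tapered graphite sleeve and index it under the gauge

### The arm

A 7-joint arm with a two-finger parallel gripper is mounted at the origin on the work surface. World frame = base frame: x ahead of the robot, y to its left, z up, the work surface at z = 0. Lengths are in m, angles in rad, forces in N, time in s.
With the tool pointing down it reaches from about 0.35 to 0.9 m from the base axis. Payload 8.1 kg.
Tool frame: the origin (TCP) lies where the fingers leave the gripper's body, on its centre line; the fingertips stand 66 mm ahead of it and the grasp point (between the pads) lies 47 mm ahead of it (arm.tip_reach is the distance from the TCP to the fingertips, in m); z points along the fingers, y is the direction in which the jaws open and shut (so a half turn about z gives the same grasp; the last joint's range is limited). The gripper opens to 92 mm and grips with 3 to 60 N. Pads are 19 mm wide; open, the fingers measure 130 mm over their backs; the gripper's body (75 mm by 190 mm) begins 47 mm behind the grasp point.
Start: joints at [1.05, 0.434, 0.025, 1.573, -0.012, 1.134, -0.075], TCP at [0.254, -0.571, 0.292] pointing down, gripper open.
Joint ranges: [-2.62, 2.62], [-0.44, 2.09], [-1.27, 1.32], [0.08, 2.57], [-1.32, 4.46], [0.12, 2], [-2.74, 2.74]. Speed limits (rad/s): [2.22, 2.22, 3.01, 3.01, 3.14, 3.14, 3.14].

### API

Orientations are given as a rotation vector (axis times angle).
In Python, from cell import arm gives the robot as it stands.
- The arm moves only by the tool carry_out, never from a script. Its argument "plan" is a list of rows, each a list of 5 numbers: the shift along the world's x, y, z in cm, then the turn about the world's z in rad, then the finger opening in cm, from 0 to 9.18. In form: [[tx, ty, tz, spin, fingers], ...]. A call has 1 to 20 rows; each row is the pose to reach, as a shift and turn from the pose measured when the call began; what a row does not reach only later rows make up. A row lasts 1/10 s, in which the tool goes at most 50 mm and 8.59 degrees, less where a joint would pass 70% of its speed; a pose out of reach is approached as far as the arm can. A call with a gripper value outside its range is refused whole. The fingers move at their own pace and stop on an object; "squeeze" is the grip in N (left out, the last holds). Time passes only in rows, so rows that repeat a pose let the fingers close. It gives the time, the measured TCP pose, the force and the opening at its end, in the units of the state.
- arm.observe(): the state, without advancing time (a new reading comes with each control period).
- arm.get_image(name): name is "side" or "top"; returns (picture, depth): 420x560x3 uint8, red, green, blue; 420x560 float32, m along the optical axis (not along the pixel's ray), 0 where there is no reading.
- arm.get_calibration(name): a dict with "intrinsics" (3x3 intrinsics, pixels), "rvec" (rotation vector, rad) and "tvec" (3), from world to camera coordinates, as OpenCV has them. Camera axes: x right, y down, z forward; pixel columns grow to the right and rows downward; lengths in m; the calibration is good to about 2 mm. A picture is of the moment at which its call begins. get_calibration takes no time and is no camera call.
- arm.sign_off(): hands the job in, once; it reports no verdict.
The state is a dict: "clock": time; "joints": joint angles; "dq": joint speeds; "joint_efforts": joint torques, N m; "position": TCP position; "ee_rot": TCP orientation; "force": force on the tool from outside, world axes, zero at the start; "ft_torque": the same for the moment, N m; "width": opening from 0.0 (shut) to 1.0 (fully open).
Only numpy, scipy, OpenCV 4.12 (cv2) and the standard library are available. Lean on these libraries where they do the work, as an engineer would, in place of code of your own. Each camera call takes 0.05 s, during which the arm holds its last target. There are 200 camera calls.

### The job

Take the taller of the two tapered graphite sleeves off the paper and nest it loosely, narrow end down, in the empty tapered seat of the indexing table: set it in gently under its own weight, without pressing or dropping it, so the tapers do not wedge. Then let go and crank the handwheel, about two turns clockwise, until the seated sleeve stands centred under the gauge tip. Leave the short sleeve and the graphite disc where they stand.

Things in the scene. Friction and masses are not known exactly. Their poses are not given: they have to be found in the camera images.
- tall_sleeve: The sleeve to load: dark graphite, 85 mm tall, 0.11 to 0.18 kg. Origin: centre of its underside, z up. Outside a cone, 30 mm diameter at the bottom to 50 mm at 42 mm up, then a straight round collar of 50 mm up to the top, to grip it by. Blind bore in the top, 38 mm wide, 30 deep. Starts upright on a 1 mm paper sheet, in any of three spots shared with short sleeve and disc.
- short_sleeve: Bystander on the paper: same graphite and form, but 55 mm tall, collar 43 mm across. Origin at the centre of its underside.
- graphite_disc: Bystander on the paper: flat graphite disc 60 mm across, 10 mm thick, with a nub in the middle 14 mm high. Origin at the centre of its underside.
- seat_rim (a point): Centre of the rim of the empty seat, a steel ring with a tapered hole, 48 mm wide at the rim, 58 mm outside, in an aluminium boss (72 mm across, top 8 mm below the rim) on the round table. 110 mm above the bench, 65 mm from the table axis; turns with the table, sinks with the ring. A loosely nested sleeve has its underside about 38 mm (+-1) below the rim.
- seat (a joint): How far the seat ring is pushed down into its boss, m. It floats on a preloaded spring: 0 under the sleeve's weight, gives from about 8 N of push, then 1 mm per further newton. At 3 mm (about 11 N) the tapers count as wedged. Setting the sleeve down from a few mm is harmless; falling more than about 10 mm is a drop.
- table_axis (a point): Point on the vertical axis of the round table (190 mm across), at the height of its upper face, 60 mm above the bench.
- gauge_tip (a point): Lower end of the gauge's conical tip, 184 mm above the bench (some 26 mm above a seated sleeve), 65 mm from the table axis. The gauge is a white cylinder 28 mm across on a short arm, fixed on a steel post 16 mm thick and 240 mm tall that stands 130 mm from the table axis on the same bearing.
- wheel_axis (a point): Centre of the handwheel on its vertical axis, at its upper face, 68 mm above the bench. The aluminium wheel, 110 mm across, lies flat beside the table.
- crank (a point): Middle of the handwheel's upright crank grip, 94 mm above the bench: black cylinder 20 mm across, reaching 24 mm above and below this point, 42 mm from the wheel axis. It goes round with the wheel and spins freely on its pin, so it can be held without turning the hand. It takes about 2 to 5 N to move; the wheel stays where left.
- handwheel (a joint): Angle of the handwheel, rad, growing clockwise seen from above. Six wheel turns make one turn of the table, and a clockwise wheel turns the table anticlockwise. From the start the seat needs about 1.8 to 2.6 clockwise turns to come under the gauge.
Not all that is in view belongs to the job. What is shaped like the tall_sleeve but green or pink is not meant.

How it is judged:
On the way:
1. the tall sleeve stands loosely nested in the seat and let go, before the table is indexed (seat still more than 60 mm from the gauge) (horizontal distance between tall_sleeve and seat_rim below 0.004 m and z of tall_sleeve in the frame of seat_rim between -0.043 and -0.032 m and angle between tall_sleeve's own z axis and vertical below 0.1 rad and contact force between the fingers and tall_sleeve below 0.1 N and horizontal distance between seat_rim and gauge_tip above 0.06 m), for 0.3 s.
At the end, for the whole second after the job is handed in: The tall sleeve stands upright (within 0.1 rad) and at rest, nested in the seat within 4 mm of its axis, its underside 32 to 43 mm below the rim, the seat ring not pushed down (under 1.5 mm), and the sleeve's axis is within 6 mm of the gauge tip seen from above (horizontal distance between tall_sleeve and seat_rim below 0.004 m and z of tall_sleeve in the frame of seat_rim between -0.043 and -0.032 m and angle between tall_sleeve's own z axis and vertical below 0.1 rad and horizontal distance between tall_sleeve and gauge_tip below 0.006 m and value of joint seat below 0.0015 m and linear speed of tall_sleeve below 0.02 m/s); the robot touches nothing.
It fails at once if the tapers were wedged: the seat ring was driven 3 mm or more down by pressing or dropping (value of joint seat above 0.003 m).
It fails at once if the short sleeve or the graphite disc was moved more than 20 mm (distance of any of short_sleeve, graphite_disc from where it was at the start of the episode above 0.02 m).
It fails at once if the tall sleeve was dropped: it fell freely at over 0.45 m/s (a drop of more than about 10 mm) (linear speed of tall_sleeve above 0.45 m/s and contact force between the fingers and tall_sleeve below 0.05 N).
It also fails if it takes over 72 s, if anything falls off the work surface, if the arm or the gripper's body presses on something with over 40 N, if the wrist force passes 120 N, or if a joint passes its speed limit or range.

## Working session

There is one attempt and no reset: what is moved stays moved. The work goes in short steps, Python scripts to look and compute and a tool call to move; the robot and the scene stay as the last step left them, time stands still between calls to the robot, and variables do not carry over. Pictures are saved under pics/ and viewed, about 8 in all and at most 12, crops included, and the job is handed in when it is done.

Besides the shell and the picture viewer there is one more tool, called after "Emit:" as name([rows], argument=value, ...), one row to a line, values as JSON. carry_out: Moves the arm, as the interface text tells. Its arguments: {"type":"object","properties":{"plan":{"type":"array"},"squeeze":{"type":"number"}},"required":["plan"]}

```bash
mkdir -p pics
cat > h.py <<'E'
import numpy as np, cv2
from cell import arm
def grab(n):
    im,d=arm.get_image(n); c=arm.get_calibration(n)
    return im,d,c
def world(d,c):
    K=np.array(c["intrinsics"]);R=cv2.Rodrigues(np.array(c["rvec"],float))[0];t=np.array(c["tvec"],float).ravel()
    v,u=np.indices(d.shape); r=np.stack([(u-K[0,2])/K[0,0],(v-K[1,2])/K[1,1],np.ones(d.shape)],-1)*d[...,None]
    return (r-t)@R
def proj(p,c):
    return cv2.projectPoints(np.array(p,float).reshape(-1,3),np.array(c["rvec"],float),np.array(c["tvec"],float),np.array(c["intrinsics"],float),None)[0].reshape(-1,2)
def save(n,im): cv2.imwrite("pics/"+n+".png",im[...,::-1])
E
python3 - <<'E'
from h import *
for n in("side","top"):
    im,d,c=grab(n); save(n+"0",im); np.savez(n+"0.npz",im=im,d=d)
    R=cv2.Rodrigues(np.array(c["rvec"],float))[0]; print(n,-R.T@np.array(c["tvec"]).ravel(),R[2],np.array(c["intrinsics"])[0,0],(d==0).mean())
print(arm.observe(), arm.tip_reach)
E
```

```text
side [-0.23585157  0.6011488   0.85237817] [ 0.60641922 -0.54841969 -0.57575305] 501.36809686298386 0.004141156462585034
top [ 0.27581475 -0.10015999  1.36340615] [ 0.18570074  0.01581046 -0.98247914] 515.5602178232969 0.004022108843537415
{'clock': 0.1, 'joints': array([ 1.0503716 ,  0.43511971,  0.02499319,  1.57397083, -0.01159592,
        1.13401015, -0.07511039]), 'dq': array([-0.00147503, -0.00318512, -0.00071958, -0.00096785, -0.0026634 ,
        0.00038   , -0.00200553]), 'joint_efforts': array([ 4.65941703e-03, -6.69122887e+01,  9.88760255e-01, -3.15145290e+01,
       -6.04965189e-02,  3.73733731e-02,  4.96933967e-05]), 'position': array([ 0.25341408, -0.57093301,  0.29155814]), 'ee_rot': array([-3.07204582e+00, -6.51137858e-01,  6.50238209e-04]), 'force': array([-0.7249122 ,  0.27124886,  0.34622683]), 'ft_torque': array([-0.0161936 , -0.01320618,  0.01087728]), 'width': 0.9996372446832285} 0.0655
```

View pics/top0.png

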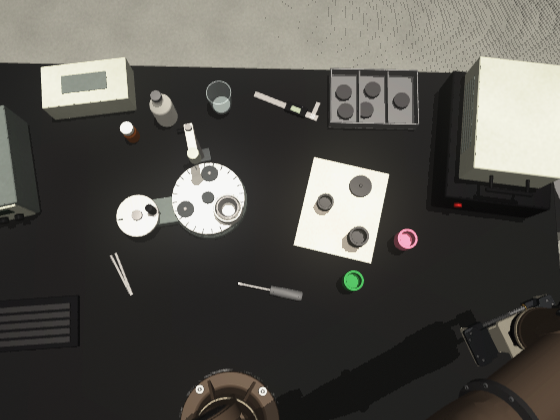

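View pics/side0.png

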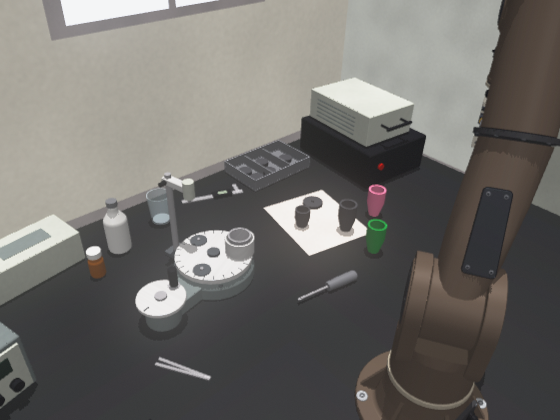

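Top view: the candidates for the tall sleeve are the dark one at (358,237), the shorter dark one at (325,203), the disc at (360,186), pink at (405,239) and green at (353,281). The dark one at (358,237) matches the description. The seat is at (227,208), the wheel at (137,216), the crank at (152,210) and the gauge at about (192,152). The side view agrees: the tall sleeve is at (347,215) and the short one at (302,216).

```bash
cat > meas.py <<'E'
from h import *
def circ(W,m):
    P=W[m]; xy=(P[:,:2]*1e4).astype(np.float32)
    # edge of the region's hull -> least-squares circle
    h=cv2.convexHull(xy).reshape(-1,2)/1e4
    A=np.c_[2*h,np.ones(len(h))]; s=np.linalg.lstsq(A,(h**2).sum(1),rcond=None)[0]
    r=np.sqrt(s[2]+s[0]**2+s[1]**2); (cx,cy),rr=cv2.minEnclosingCircle(xy)
    return "n%d fit(%.4f %.4f) r%.4f | enc(%.4f %.4f) r%.4f z%.4f"%(m.sum(),s[0],s[1],r,cx/1e4,cy/1e4,rr/1e4,np.median(P[:,2]))
def box(W,u,v,k,z0,z1):
    m=np.zeros(W.shape[:2],bool); m[v-k:v+k,u-k:u+k]=1
    return m&(W[...,2]>z0)&(W[...,2]<z1)
E
python3 - <<'E'
from meas import *
V={}
for n in("top","side"):
    f=np.load(n+"0.npz"); V[n]=(f["im"],f["d"]); c=arm.get_calibration(n); W=world(f["d"],c)
    L=dict(top=dict(tall=(358,237,18,.078,.095),short=(325,203,15,.048,.063),disc=(360,186,16,.006,.018),pink=(405,239,16,.07,.1),seat=(227,208,18,.106,.116),boss=(227,208,25,.095,.107),table=(208,199,45,.055,.066),wheel=(137,216,26,.062,.074),crank=(152,210,12,.11,.125),gauge=(192,145,22,.19,.26)),
     side=dict(tall=(347,210,22,.078,.095),seat=(239,240,22,.106,.116),table=(215,256,48,.055,.066),wheel=(162,298,30,.062,.074),crank=(172,275,15,.105,.125),gauge=(188,188,12,.19,.26),post=(167,185,12,.2,.26)))[n]
    for k,a in L.items():
        m=box(W,*a)
        print(n,k,circ(W,m) if m.sum()>5 else m.sum())
f,d=V["top"]; a=cv2.resize(f[110:250,110:390],None,fx=2.8,fy=2.8,interpolation=cv2.INTER_CUBIC)
g,_=V["side"]; b=cv2.resize(g[160:330,120:400],None,fx=2.8,fy=2.8*.44,interpolation=cv2.INTER_CUBIC)
save("crop1",np.vstack([a,b])[:600])
E
```

```text
top tall n159 fit(0.4670 -0.3081) r0.0244 | enc(0.4670 -0.3083) r0.0251 z0.0857
top short n108 fit(0.5595 -0.2269) r0.0212 | enc(0.5596 -0.2267) r0.0217 z0.0557
top disc n401 fit(0.6131 -0.3271) r0.0473 | enc(0.6156 -0.3270) r0.0516 z0.0112
top pink n186 fit(0.4638 -0.4291) r0.0250 | enc(0.4637 -0.4293) r0.0258 z0.0842
top seat n137 fit(0.5294 0.0186) r0.0325 | enc(0.5264 0.0198) r0.0350 z0.1097
top boss n228 fit(0.5270 0.0210) r0.0357 | enc(0.5274 0.0211) r0.0367 z0.1017
top table n3309 fit(0.5601 0.0764) r0.0945 | enc(0.5604 0.0742) r0.0969 z0.0608
top wheel n1235 fit(0.5074 0.2550) r0.0545 | enc(0.5075 0.2548) r0.0555 z0.0687
top crank n52 fit(0.5185 0.2148) r0.0095 | enc(0.5187 0.2144) r0.0104 z0.1174
top gauge n465 fit(0.6533 0.1023) r0.0426 | enc(0.6525 0.1034) r0.0455 z0.2323
side tall n148 fit(0.4093 -0.3532) r0.0933 | enc(0.4230 -0.3436) r0.0942 z0.0838
side seat n129 fit(0.5236 0.0210) r0.0292 | enc(0.5232 0.0204) r0.0306 z0.1089
side table n2578 fit(0.5613 0.1291) r0.1309 | enc(0.5483 0.1258) r0.1411 z0.0599
side wheel n1400 fit(0.5125 0.2406) r0.0657 | enc(0.5115 0.2347) r0.0768 z0.0676
side crank n75 fit(0.5152 0.2156) r0.0093 | enc(0.5153 0.2157) r0.0098 z0.1162
side gauge n315 fit(0.6332 0.0933) r0.0247 | enc(0.6350 0.0936) r0.0295 z0.2280
side post n249 fit(0.6673 0.1144) r0.0264 | enc(0.6670 0.1137) r0.0294 z0.2278
```

View pics/crop1.png

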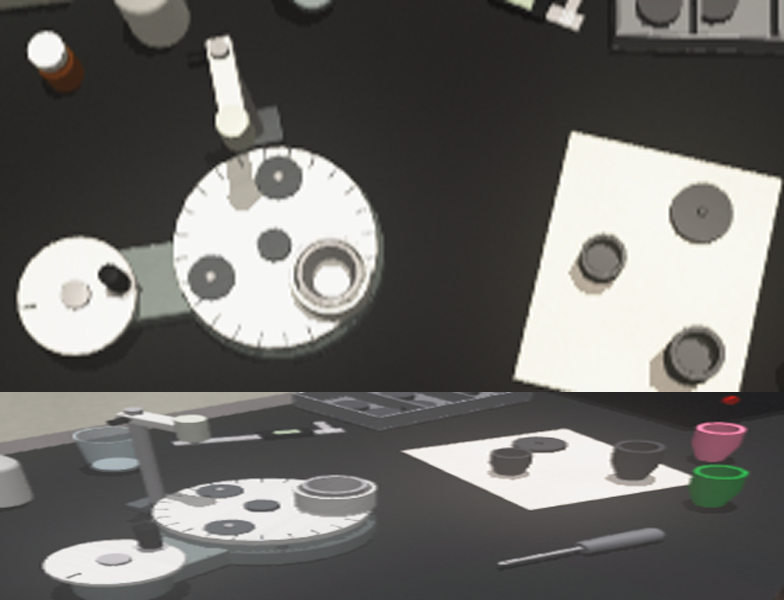

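Close crop: the dark tall sleeve is at (693,353), with a 50 mm collar and its top at z 0.086. The short one is at (603,258). Heights and radii match the given sizes. I'm approaching above the tall sleeve now; the jaw line (about 114°) already clears its neighbours.

Emit:
carry_out([
  [3, 3.7, 0, 0, 9.18],
  [6, 7.4, 0, 0, 9.18],
  [9, 11, 0, 0, 9.18],
  [12, 14.8, 0, 0, 9.18],
  [15, 18.5, 0, 0, 9.18],
  [18, 22.2, -2, 0, 9.18],
  [20, 24.6, -4, 0, 9.18],
  [21.4, 26.3, -6, 0, 9.18],
  [21.4, 26.3, -7, 0, 9.18],
  [21.4, 26.3, -7, 0, 9.18],
  [21.4, 26.3, -7, 0, 9.18],
], squeeze=12)

```text
clock: 1.2
position: [0.4666, -0.3092, 0.2218]
ee_rot: [-3.073, -0.649, 0.002]
force: [-0.3, 0.0, -0.0]
width: 0.999
```

Run:
```python
from meas import *
f=np.load("side0.npz"); c=arm.get_calibration("side"); W=world(f["d"],c); im=f["im"]
# gauge/post: split heights, list points along bearing from table axis
ax=np.array([.560,.0755])
for n,a in(("side",(180,190,22,.19,.26)),):
    m=box(W,*a); P=W[m]
    for z0 in np.arange(.18,.25,.01):
        Q=P[(P[:,2]>z0)&(P[:,2]<z0+.01)]; 
        if len(Q): print(round(z0,3),len(Q),Q[:,:2].min(0).round(3),Q[:,:2].max(0).round(3),np.median(Q[:,:2],0).round(4))
ft=np.load("top0.npz"); ct=arm.get_calibration("top"); Wt=world(ft["d"],ct); m=box(Wt,192,145,24,.19,.27); P=Wt[m]
for z0 in np.arange(.19,.26,.01):
    Q=P[(P[:,2]>z0)&(P[:,2]<z0+.01)]
    if len(Q): print("top",round(z0,3),len(Q),Q[:,:2].min(0).round(3),Q[:,:2].max(0).round(3),np.median(Q[:,:2],0).round(4))
```

```text
0.19 36 [0.608 0.083] [0.686 0.117] [0.6785 0.1069]
0.2 60 [0.606 0.081] [0.69  0.116] [0.6149 0.1029]
0.21 82 [0.606 0.079] [0.683 0.136] [0.6195 0.1046]
0.22 188 [0.607 0.08 ] [0.696 0.136] [0.6571 0.1084]
0.23 126 [0.606 0.079] [0.694 0.118] [0.6537 0.1034]
0.24 73 [0.608 0.08 ] [0.685 0.112] [0.6216 0.0947]
top 0.19 1 [0.611 0.094] [0.611 0.094] [0.6107 0.0944]
top 0.2 11 [0.609 0.08 ] [0.619 0.099] [0.6116 0.0865]
top 0.21 22 [0.609 0.078] [0.683 0.118] [0.6142 0.0891]
top 0.22 122 [0.609 0.079] [0.696 0.134] [0.6685 0.1043]
top 0.23 179 [0.609 0.078] [0.699 0.128] [0.6625 0.1002]
top 0.24 131 [0.61  0.079] [0.694 0.115] [0.6255 0.0948]
```

Emit:
carry_out([
  [0, 0.1, -2, 0, 9.18],
  [0, 0.1, -4.5, 0, 9.18],
  [0, 0.1, -7, 0, 9.18],
  [0, 0.1, -9, 0, 9.18],
  [0, 0.1, -10.2, 0, 9.18],
  [0, 0.1, -10.5, 0, 9.18],
  [0, 0.1, -10.5, 0, 9.18],
  [0, 0.1, -10.5, 0, 9.18],
])

```text
clock: 2.0
position: [0.4672, -0.3087, 0.1178]
ee_rot: [3.074, 0.648, 0.0]
force: [0.8, 0.9, 0.2]
width: 0.998
```

Emit:
carry_out([
  [0, 0, 0, 0, 7],
  [0, 0, 0, 0, 6],
  [0, 0, 0, 0, 5.4],
  [0, 0, 0, 0, 5],
  [0, 0, 0, 0, 4.6],
  [0, 0, 0, 0, 4.6],
  [0, 0, 0, 0, 4.6],
  [0, 0, 0, 0, 4.6],
  [0, 0, 0, 0, 4.6],
], squeeze=12)

```text
clock: 2.9
position: [0.4671, -0.3088, 0.1178]
ee_rot: [3.074, 0.648, 0.0]
force: [-0.3, -0.7, 0.3]
width: 0.535
```

Emit:
carry_out([
  [0, 0, 1, 0, 4.6],
  [0, 0, 3, 0, 4.6],
  [0, 0, 6, 0, 4.6],
  [0, 0, 9, 0, 4.6],
  [0, 0, 12, 0, 4.6],
  [0, 0, 15, 0, 4.6],
  [0.5, 3, 16, 0, 4.6],
  [1, 6, 16, 0, 4.6],
  [1.6, 9, 16, 0, 4.6],
  [2.2, 12, 16, 0, 4.6],
  [2.7, 15, 16, 0, 4.6],
  [3.3, 18, 16, 0, 4.6],
  [3.8, 21, 16, 0, 4.6],
  [4.4, 24, 16, 0, 4.6],
  [4.9, 27, 16, 0, 4.6],
  [5.3, 29.5, 16, 0, 4.6],
  [5.6, 31.5, 16, 0, 4.6],
  [5.8, 32.5, 16, 0, 4.6],
  [5.8, 32.9, 16, 0, 4.6],
  [5.8, 32.9, 16, 0, 4.6],
])

```text
clock: 4.9
position: [0.525, 0.0199, 0.2779]
ee_rot: [3.073, 0.648, -0.0]
force: [1.1, 0.1, -0.5]
width: 0.536
```

Run:
```python
from meas import *
s=arm.observe(); print(s["position"],s["force"],s["width"],s["ee_rot"])
im,d,c=grab("side"); np.savez("side1.npz",im=im,d=d); W=world(d,c)
it,dt,ct=grab("top"); np.savez("top1.npz",im=it,d=dt)
u,v=proj([s["position"][0],s["position"][1],.16],c)[0]; u,v=int(u),int(v); print(u,v)
a=cv2.resize(im[v-90:v+90,u-100:u+100],None,fx=2.8,fy=2.8,interpolation=cv2.INTER_CUBIC)
save("carry",a)
```

```text
[0.52498059 0.01988957 0.27794705] [ 1.05243566  0.11169433 -0.47915966] 0.536130956103215 [ 3.07346995e+00  6.47998329e-01 -1.36348057e-04]
238 217
```

View pics/carry.png

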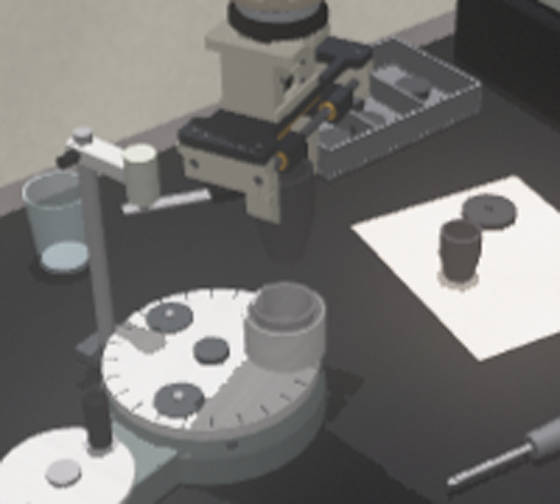

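The carry crop shows the sleeve upright in the jaws above the seat. Next I'm fitting the sleeve and the seat boss in the same camera, using the known radii.

```bash
cat > cyl.py <<'E'
from meas import *
from scipy.optimize import least_squares
def fit(P,c0,rf):
    f=lambda c: np.hypot(P[:,0]-c[0],P[:,1]-c[1])-rf(P[:,2])
    s=least_squares(f,c0,loss="soft_l1",f_scale=.001); return s.x.round(4),len(P),np.median(abs(s.fun)).round(4)
def sel(W,c,r0,r1,z0,z1):
    q=np.hypot(W[...,0]-c[0],W[...,1]-c[1]); return W[(q>r0)&(q<r1)&(W[...,2]>z0)&(W[...,2]<z1)]
E
python3 - <<'E'
from cyl import *
for n in("side","top"):
    c=arm.get_calibration(n)
    W0,W1=[world(np.load(n+k+".npz")["d"],c) for k in "01"]
    for nm,W in(("pre",W0),("now",W1)):
        print(n,nm,"boss",fit(sel(W,(.525,.021),.03,.043,.066,.098),(.525,.021),lambda z:.036+0*z),
          "ring",fit(sel(W,(.525,.021),.0265,.033,.1035,.1085),(.525,.021),lambda z:.029+0*z))
    P=sel(W0,(.467,-.308),.0,.03,.005,.08); P=P[np.hypot(*(P[:,:2]-[.467,-.308]).T)>.013]
    print(n,"sleeve pre",fit(P,(.467,-.308),lambda z:np.clip(.015+(z-.001)*10/42,0,.025)))
    P=sel(W1,(.525,.02),0.008,.03,.163,.205); print(n,"sleeve now",fit(P,(.525,.02),lambda z:np.clip(.015+(z-.161)*10/42,0,.025)),P[:,2].min() if len(P) else 0)
    Q=sel(W0,(.623,.093),0,.02,.19,.235); print(n,"gauge",fit(Q,(.623,.093),lambda z:.014+0*z))
E
```

```text
side pre boss (array([0.5257, 0.0204]), 322, np.float64(0.001)) ring (array([0.5255, 0.0208]), 33, np.float64(0.0012))
side now boss (array([0.5257, 0.0204]), 324, np.float64(0.0011)) ring (array([0.5262, 0.0208]), 32, np.float64(0.0008))
side sleeve pre (array([ 0.4657, -0.3088]), 384, np.float64(0.0013))
side sleeve now (array([0.5237, 0.0195]), 201, np.float64(0.0008)) 0.1630429966817383
side gauge (array([0.6227, 0.0921]), 189, np.float64(0.0011))
top pre boss (array([0.5272, 0.0213]), 90, np.float64(0.0005)) ring (array([0.5243, 0.0212]), 20, np.float64(0.0022))
top now boss (array([0.5267, 0.0212]), 3, np.float64(0.0001)) ring (array([0.525, 0.021]), 0, np.float64(nan))
top sleeve pre (array([ 0.4635, -0.3028]), 161, np.float64(0.0047))
top sleeve now (array([0.525, 0.02 ]), 0, np.float64(nan)) 0
top gauge (array([0.6241, 0.0923]), 68, np.float64(0.0005))
  return _methods._mean(a, axis=axis, dtype=dtype,
  ret = ret.dtype.type(ret / rcount)
```

Both cameras agree that the seat lies +2.1 mm in x and +0.9 mm in y from the sleeve.

Emit:
carry_out([
  [0.2, 0.1, 0, 0, 4.6],
  [0.2, 0.1, -1.5, 0, 4.6],
  [0.2, 0.1, -3, 0, 4.6],
  [0.2, 0.1, -4.5, 0, 4.6],
  [0.2, 0.1, -5.7, 0, 4.6],
  [0.2, 0.1, -6.6, 0, 4.6],
  [0.2, 0.1, -7.2, 0, 4.6],
  [0.2, 0.1, -7.6, 0, 4.6],
  [0.2, 0.1, -7.8, 0, 4.6],
  [0.2, 0.1, -8, 0, 4.6],
  [0.2, 0.1, -8, 0, 4.6],
  [0.2, 0.1, -8, 0, 4.6],
])

```text
clock: 6.2
position: [0.5271, 0.0199, 0.1981]
ee_rot: [3.074, 0.646, 0.0]
force: [0.0, -0.5, -2.1]
width: 0.535
```

Run:
```python
from h import *
for i in range(2):
    s=arm.observe(); print(s["position"].round(4),s["force"].round(2),s["ft_torque"].round(2)); arm.get_image("side")
```

```text
[0.5271 0.0199 0.1981] [ 0.02 -0.51 -2.15] [-0.07  0.05  0.02]
[0.5271 0.02   0.1981] [-0.03  0.54 -1.31] [-0.02  0.01  0.02]
```

Emit:
carry_out([
  [0, 0.1, -0.1, 0, 4.6],
  [0, 0.1, -0.2, 0, 4.6],
  [0, 0.1, -0.3, 0, 4.6],
  [0, 0.1, -0.4, 0, 4.6],
  [0, 0.1, -0.4, 0, 4.6],
  [0, 0.1, -0.4, 0, 4.6],
])

```text
clock: 6.9
position: [0.5271, 0.0209, 0.194]
ee_rot: [3.074, 0.645, 0.0]
force: [0.1, -0.1, -1.3]
width: 0.538
```

Emit:
carry_out([
  [0, 0, -0.1, 0, 4.6],
  [0, 0, -0.2, 0, 4.6],
  [0, 0, -0.2, 0, 4.6],
  [0, 0, -0.2, 0, 4.6],
])

```text
clock: 7.3
position: [0.5271, 0.0209, 0.192]
ee_rot: [3.074, 0.646, 0.0]
force: [-0.4, -0.2, -1.9]
width: 0.541
```

Emit:
carry_out([
  [0, 0, -0.1, 0, 4.6],
  [0, 0, -0.1, 0, 4.6],
  [0, 0, -0.1, 0, 4.6],
])

```text
clock: 7.6
position: [0.5271, 0.0209, 0.191]
ee_rot: [3.074, 0.646, -0.0]
force: [0.3, 0.3, -0.9]
width: 0.536
```

Emit:
carry_out([
  [0, 0, -0.1, 0, 4.6],
  [0, 0, -0.1, 0, 4.6],
  [0, 0, -0.1, 0, 4.6],
])

```text
clock: 7.9
position: [0.527, 0.0209, 0.1899]
ee_rot: [3.074, 0.646, -0.0]
force: [0.4, 0.8, -0.9]
width: 0.534
```

Emit:
carry_out([
  [0, 0, -0.05, 0, 4.6],
  [0, 0, -0.05, 0, 4.6],
  [0, 0, -0.05, 0, 4.6],
])

```text
clock: 8.2
position: [0.527, 0.021, 0.1894]
ee_rot: [3.074, 0.646, -0.0]
force: [0.1, 0.5, -2.1]
width: 0.536
```

Run:
```python
from cyl import *
im,d,c=grab("side"); W=world(d,c)
F=[]
for i in range(4): F.append(arm.observe()["force"]); im,d=arm.get_image("side")
print(np.mean(F,0).round(2),arm.observe()["position"])
u,v=260,250
a=cv2.resize(im[120:280,170:330],None,fx=3.5,fy=3.5,interpolation=cv2.INTER_CUBIC); save("low",a)
P=sel(W,(.527,.021),.012,.03,.113,.135); print(fit(P,(.527,.021),lambda z:.025+0*z)); print("boss",fit(sel(W,(.525,.021),.03,.043,.066,.098),(.525,.021),lambda z:.036+0*z))
```

```text
[-0.11  0.02 -1.56] [0.52703223 0.02096558 0.18941389]
(array([0.5253, 0.0214]), 115, np.float64(0.0009))
boss (array([0.5257, 0.0203]), 316, np.float64(0.0011))
```

View pics/low.png

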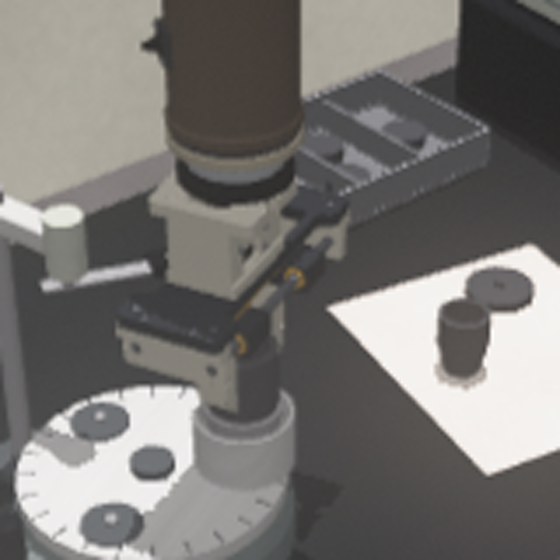

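The low crop shows the sleeve down inside the ring, still carrying its full weight on the gripper (-1.6 N). I'll lower it a little more.

Emit:
carry_out([
  [0, 0, -0.05, 0, 4.6],
  [0, 0, -0.1, 0, 4.6],
  [0, 0, -0.1, 0, 4.6],
  [0, 0, -0.1, 0, 4.6],
])

```text
clock: 8.85
position: [0.5271, 0.021, 0.1887]
ee_rot: [3.074, 0.646, 0.0]
force: [-2.7, 0.4, 3.4]
width: 0.532
```

Emit:
carry_out([
  [0, 0, -0.05, 0, 4.6],
  [0, 0, -0.05, 0, 4.6],
  [0, 0, -0.05, 0, 4.6],
])

```text
clock: 9.15
position: [0.5271, 0.0211, 0.1885]
ee_rot: [3.074, 0.646, 0.001]
force: [-3.0, 0.2, 6.5]
width: 0.532
```

Run:
```python
from h import *
F=[]
for i in range(6): F.append(arm.observe()["force"]); arm.get_image("side")
print(np.mean(F,0).round(2),arm.observe()["position"])
```

```text
[-2.43  0.09  6.23] [0.52714751 0.02104802 0.1885027 ]
```

Contact at the predicted height, though the push is already enough. I'll back off 0.6 mm, ease in x, then release.

Emit:
carry_out([
  [0, 0, 0.06, 0, 4.6],
  [-0.05, 0, 0.06, 0, 4.6],
  [-0.05, 0, 0.06, 0, 4.6],
  [-0.05, 0, 0.06, 0, 4.6],
])

```text
clock: 9.85
position: [0.5268, 0.021, 0.189]
ee_rot: [3.074, 0.646, 0.001]
force: [1.0, 0.5, -3.0]
width: 0.532
```

Run:
```python
from h import *
F=[]
for i in range(5): F.append(arm.observe()["force"]); arm.get_image("side")
print(np.mean(F,0).round(2),arm.observe()["position"])
```

```text
[ 1.29  0.19 -1.63] [0.52671284 0.02098569 0.18903886]
```

Emit:
carry_out([
  [0, 0, 0, 0, 5.1],
  [0, 0, 0, 0, 5.4],
  [0, 0, 0, 0, 5.8],
  [0, 0, 0, 0, 6.4],
  [0, 0, 0, 0, 7.2],
  [0, 0, 0, 0, 8],
  [0, 0, 0, 0, 8.5],
  [0, 0, 0, 0, 8.5],
])

```text
clock: 10.9
position: [0.5267, 0.021, 0.189]
ee_rot: [3.074, 0.646, 0.001]
force: [0.0, -0.1, -0.2]
width: 0.92
```

Emit:
carry_out([
  [0, 0, 0.5, 0, 8.5],
  [0, 0, 1.5, 0, 8.5],
  [0, 0, 3, 0, 8.5],
  [0, 0, 5, 0, 8.5],
  [0, 0, 7, 0, 8.5],
  [0, 0, 9, 0, 8.5],
  [-2, 0, 11, 0, 8.5],
  [-5, 0, 13, 0, 8.5],
  [-8, 0, 15, 0, 8.5],
  [-11, 1, 16, 0, 8.5],
  [-13, 3, 16, 0, 8.5],
  [-13, 3, 16, 0, 8.5],
])

```text
clock: 12.1
position: [0.3945, 0.0531, 0.3505]
ee_rot: [3.072, 0.651, 0.004]
force: [-0.1, -0.4, -0.1]
width: 0.925
```

Run:
```python
from cyl import *
print(arm.observe()["position"],arm.observe()["force"])
o=[]
for n in("side","top"):
    im,d,c=grab(n); np.savez(n+"2.npz",im=im,d=d); W=world(d,c)
    P=sel(W,(.526,.021),.012,.03,.113,.153); P=P if n=="side" else P[:0]
    if len(P): print(n,"sleeve",fit(P,(.526,.021),lambda z:.025+0*z))
    Q=sel(W,(.526,.021),.0,.032,.150,.17); print(n,"top z",np.percentile(Q[:,2],[5,50,95]).round(4) if len(Q) else None)
    print(n,"boss",fit(sel(W,(.526,.021),.03,.043,.066,.098),(.525,.021),lambda z:.036+0*z))
    u,v=proj([.526,.021,.13],c)[0].astype(int); o.append(cv2.resize(im[v-70:v+70,max(u-100,0):max(u-100,0)+200],None,fx=2.1,fy=2.1,interpolation=cv2.INTER_CUBIC))
save("seated",np.vstack(o))
```

```text
[0.39452765 0.05313282 0.35054346] [-0.1269426  -0.36778979 -0.09195877]
side sleeve (array([0.5246, 0.0212]), 388, np.float64(0.0016))
side top z [0.1507 0.1557 0.1584]
side boss (array([0.5257, 0.0203]), 324, np.float64(0.001))
top top z [0.1522 0.1572 0.1627]
top boss (array([0.5238, 0.022 ]), 39, np.float64(0.0012))
```

View pics/seated.png

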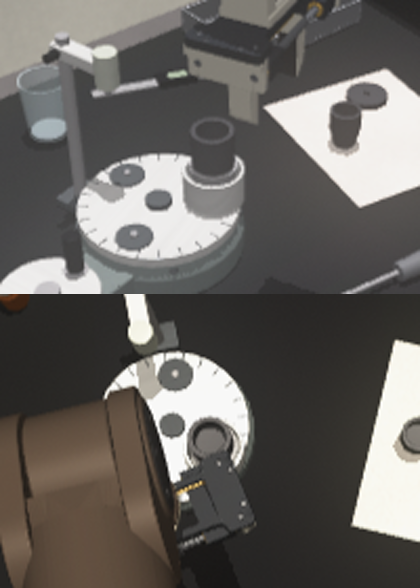

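Seated: in both views the sleeve stands upright in the ring with its top at z 0.157, as expected. Next is the wheel geometry.

Run:
```python
from cyl import *
print(arm.observe()["joints"].round(2))
for n in("side","top"):
    W=world(np.load(n+"0.npz")["d"],arm.get_calibration(n))
    print(n,"wheel rim",fit(sel(W,(.509,.255),.045,.062,.055,.064),(.509,.255),lambda z:.055+0*z))
    print(n,"crank cyl",fit(sel(W,(.517,.215),.004,.016,.08,.112),(.517,.215),lambda z:.010+0*z), "top",sel(W,(.517,.215),0,.012,.113,.125).mean(0).round(4))
    print(n,"table rim",fit(sel(W,(.56,.0755),.08,.105,.045,.056),(.56,.0755),lambda z:.095+0*z))
    # table/wheel face edge: outermost points in angular bins
    for nm,c0,r0,z0,z1 in(("tableface",(.56,.0755),.095,.056,.064),("wheelface",(.508,.255),.055,.064,.072)):
        P=sel(W,c0,.0,r0+.008,z0,z1); a=((np.arctan2(P[:,1]-c0[1],P[:,0]-c0[0])+np.pi)/(2*np.pi)*48).astype(int)
        E=np.array([P[a==k][np.argmax(np.hypot(*(P[a==k][:,:2]-c0).T))] for k in range(48) if (a==k).sum()>3])
        print(n,nm,fit(E,c0,lambda z:r0+0*z))
```

```text
[ 0.03  0.03 -0.3   1.96  0.01  1.15 -1.43]
side wheel rim (array([0.507 , 0.2544]), 79, np.float64(0.0009))
side crank cyl (array([0.5175, 0.2143]), 97, np.float64(0.0009)) top [0.515  0.216  0.1171]
side table rim (array([0.5595, 0.0759]), 242, np.float64(0.0009))
side tableface (array([0.557 , 0.0776]), 47, np.float64(0.001))
side wheelface (array([0.5046, 0.2554]), 48, np.float64(0.001))
top wheel rim (array([0.5086, 0.2559]), 28, np.float64(0.0018))
top crank cyl (array([0.5192, 0.2152]), 29, np.float64(0.0004)) top [0.5182 0.214  0.1177]
top table rim (array([0.5605, 0.0768]), 83, np.float64(0.0038))
top tableface (array([0.5601, 0.0767]), 48, np.float64(0.0009))
top wheelface (array([0.5074, 0.2548]), 48, np.float64(0.0008))
```

Emit:
carry_out([
  [1, 1.5, 0, 0.14, 6],
  [2.5, 3, 0, 0.28, 6],
  [4, 5, 0, 0.42, 6],
  [5.5, 7, 0, 0.56, 6],
  [7, 9, 0, 0.7, 6],
  [8.5, 11, 0, 0.84, 6],
  [10, 13, 0, 0.98, 6],
  [11.3, 15, 0, 1.1, 6],
  [12.3, 16.1, -1, 1.15, 6],
  [12.3, 16.1, -3, 1.15, 6],
  [12.3, 16.1, -5, 1.15, 6],
  [12.3, 16.1, -5, 1.15, 6],
  [12.3, 16.1, -5, 1.15, 6],
])

```text
clock: 13.5
position: [0.5204, 0.2116, 0.3]
ee_rot: [-2.228, -2.214, -0.003]
force: [-0.2, 0.5, 1.2]
width: 0.651
```

Run:
```python
from h import *
s=arm.observe(); print(s["position"].round(4),s["joints"].round(2),s["ee_rot"].round(3))
im,d,c=grab("side"); save("crank",cv2.resize(im[130:330,80:320],None,fx=2.5,fy=2.5,interpolation=cv2.INTER_CUBIC))
```

```text
[0.5204 0.2116 0.3   ] [-0.13  0.37 -0.48  1.69  0.19  1.12 -0.66] [-2.228 -2.214 -0.003]
```

View pics/crank.png

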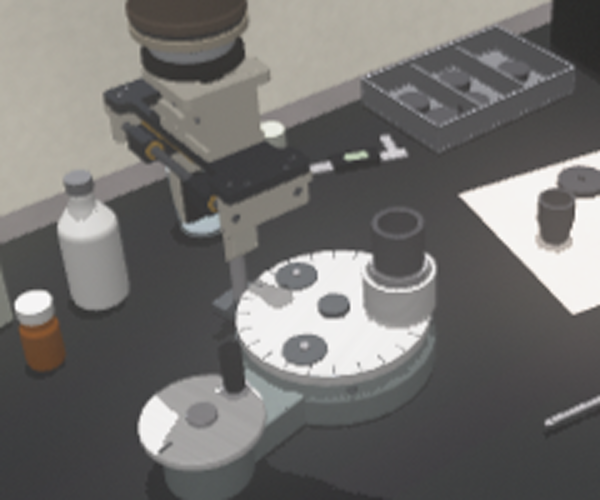

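The crank crop shows the open jaws above the crank grip (230,365), clear of gauge, bottle and sleeve.

Emit:
carry_out([
  [-0.24, 0.29, -1, 0, 6],
  [-0.24, 0.29, -3, 0, 6],
  [-0.24, 0.29, -6, 0, 6],
  [-0.24, 0.29, -9, 0, 6],
  [-0.24, 0.29, -11.5, 0, 6],
  [-0.24, 0.29, -13.5, 0, 6],
  [-0.24, 0.29, -14.5, 0, 6],
  [-0.24, 0.29, -14.8, 0, 6],
  [-0.24, 0.29, -14.8, 0, 6],
  [-0.24, 0.29, -14.8, 0, 6],
])

```text
clock: 14.55
position: [0.5187, 0.2152, 0.1538]
ee_rot: [2.228, 2.214, 0.008]
force: [-0.2, 0.7, 0.5]
width: 0.656
```

Emit:
carry_out([
  [0, 0, 0, 0, 4],
  [0, 0, 0, 0, 3],
  [0, 0, 0, 0, 2.4],
  [0, 0, 0, 0, 1.7],
  [0, 0, 0, 0, 1.5],
  [0, 0, 0, 0, 1.5],
  [0, 0, 0, 0, 1.5],
  [0, 0, 0, 0, 1.5],
], squeeze=12)

```text
clock: 15.35
position: [0.5186, 0.2153, 0.1538]
ee_rot: [2.228, 2.214, 0.008]
force: [-0.9, 1.0, 0.0]
width: 0.211
```

Run:
```python
from h import *
s=arm.observe(); print(s["position"].round(4),s["force"].round(2),s["width"])
C=np.array([.5073,.2547]); p=s["position"][:2]-C; print(np.hypot(*p),np.degrees(np.arctan2(p[1],p[0])))
a0=np.arctan2(p[1],p[0])
for k in range(1,21):
    a=a0-np.radians(9 if k==0 else 18*k); q=.042*np.array([np.cos(a),np.sin(a)])-.042*np.array([np.cos(a0),np.sin(a0)]); print([*(q*100).round(2).tolist(),0,0,1.5],end=", ")
```

```text
[0.5186 0.2153 0.1538] [-0.87  0.96  0.01] 0.21096720405611805
0.04100113514984877 -73.99460013235758
[-1.3, -0.16, 0, 0, 1.5], [-2.59, 0.09, 0, 0, 1.5], [-3.74, 0.73, 0, 0, 1.5], [-4.64, 1.69, 0, 0, 1.5], [-5.2, 2.88, 0, 0, 1.5], [-5.36, 4.18, 0, 0, 1.5], [-5.1, 5.47, 0, 0, 1.5], [-4.47, 6.62, 0, 0, 1.5], [-3.51, 7.52, 0, 0, 1.5], [-2.32, 8.07, 0, 0, 1.5], [-1.01, 8.23, 0, 0, 1.5], [0.28, 7.98, 0, 0, 1.5], [1.43, 7.35, 0, 0, 1.5], [2.32, 6.39, 0, 0, 1.5], [2.88, 5.2, 0, 0, 1.5], [3.04, 3.89, 0, 0, 1.5], [2.79, 2.6, 0, 0, 1.5], [2.15, 1.45, 0, 0, 1.5], [1.19, 0.56, 0, 0, 1.5], [0.0, 0.0, 0, 0, 1.5],
```

Emit:
carry_out([
  [-0.65, -0.13, 0, 0, 1.5],
  [-1.3, -0.16, 0, 0, 1.5],
  [-1.95, -0.08, 0, 0, 1.5],
  [-2.59, 0.09, 0, 0, 1.5],
  [-3.2, 0.36, 0, 0, 1.5],
  [-3.74, 0.73, 0, 0, 1.5],
  [-4.22, 1.18, 0, 0, 1.5],
  [-4.64, 1.69, 0, 0, 1.5],
  [-4.97, 2.27, 0, 0, 1.5],
  [-5.2, 2.88, 0, 0, 1.5],
])

```text
clock: 16.35
position: [0.4664, 0.2444, 0.1538]
ee_rot: [2.228, 2.214, 0.007]
force: [3.2, -1.2, -0.3]
width: 0.213
```

Run:
```python
from h import *
s=arm.observe(); print(s["position"].round(4),s["force"].round(2),s["width"])
C=np.array([.5073,.2547]); p=s["position"][:2]-C; print(np.hypot(*p),np.degrees(np.arctan2(p[1],p[0])))
```

```text
[0.4664 0.2444 0.1538] [ 3.24 -1.19 -0.34] 0.21290161266428814
0.04223030106560629 -165.82018784245994
```

Forces are low and the radius holds at 42 mm. Now a full turn.

Emit:
carry_out([
  [-0.16, 1.3, 0, 0, 1.5],
  [0.1, 2.59, 0, 0, 1.5],
  [0.73, 3.74, 0, 0, 1.5],
  [1.69, 4.64, 0, 0, 1.5],
  [2.88, 5.19, 0, 0, 1.5],
  [4.19, 5.35, 0, 0, 1.5],
  [5.48, 5.1, 0, 0, 1.5],
  [6.63, 4.47, 0, 0, 1.5],
  [7.52, 3.51, 0, 0, 1.5],
  [8.08, 2.32, 0, 0, 1.5],
  [8.24, 1.01, 0, 0, 1.5],
  [7.99, -0.28, 0, 0, 1.5],
  [7.35, -1.43, 0, 0, 1.5],
  [6.39, -2.32, 0, 0, 1.5],
  [5.2, -2.88, 0, 0, 1.5],
  [3.9, -3.04, 0, 0, 1.5],
  [2.61, -2.79, 0, 0, 1.5],
  [1.46, -2.15, 0, 0, 1.5],
  [0.56, -1.19, 0, 0, 1.5],
  [0, 0, 0, 0, 1.5],
])

```text
clock: 18.35
position: [0.4666, 0.2426, 0.1539]
ee_rot: [2.228, 2.21, 0.008]
force: [8.6, -0.6, -5.1]
width: 0.217
```

```bash
cat > chk.py <<'E'
from cyl import *
s=arm.observe(); print(s["position"].round(4),s["force"].round(2),s["width"])
C=np.array([.5073,.2547]); p=s["position"][:2]-C; print("crank",np.hypot(*p),np.degrees(np.arctan2(p[1],p[0])))
im,d,c=grab("side"); W=world(d,c); A=np.array([.5600,.0762]); g=np.array([.6234,.0922])
m=(W[...,2]>.115)&(W[...,2]<.16)&(np.hypot(W[...,0]-A[0],W[...,1]-A[1])<.1)&(W[...,1]<.13); P=W[m]
c0=np.median(P[:,:2],0); P=P[np.hypot(*(P[:,:2]-c0).T)<.045]
x,n,e=fit(P,c0,lambda z:.025+0*z); b=lambda v:np.degrees(np.arctan2(v[1],v[0]))
print("sleeve",x,n,e,"topz",np.percentile(P[:,2],98),"r",np.hypot(*(x-A)),"bearing",b(x-A),"gauge",b(g-A))
x2,n2,e2=fit(sel(W,x,.028,.045,.066,.098),x,lambda z:.036+0*z)
print("boss",x2,n2,e2,"bearing",b(x2-A),"r",np.hypot(*(x2-A)))
E
python3 chk.py
```

```text
[0.4666 0.2426 0.1539] [ 8.57 -0.59 -5.11] 0.2167390445215228
crank 0.04245479029764384 -163.50682109854853
sleeve [0.6025 0.0299] 465 0.0021 topz 0.15782527913397534 r 0.06284854811369948 bearing -47.45035143690406 gauge 14.163756119823946
boss [0.604  0.0297] 315 0.0011 bearing -46.58235392261866 r 0.06401757571167463
```

Run:
```python
from h import *
s=arm.observe(); p=s["position"][:2]; C=np.array([.5073,.2547]); a0=np.radians(-163.5)
print(s["force"].round(1))
for k in range(1,21):
    a=a0-np.radians(18.4*k); print([*((C+.0422*np.array([np.cos(a),np.sin(a)])-p)*100).round(2).tolist(),0,0,1.5],end=", ")
```

```text
[  6.1   1.8 -11.3]
[-0.07, 1.07, 0, 0, 1.5], [0.19, 2.39, 0, 0, 1.5], [0.85, 3.56, 0, 0, 1.5], [1.86, 4.47, 0, 0, 1.5], [3.09, 5.01, 0, 0, 1.5], [4.43, 5.14, 0, 0, 1.5], [5.75, 4.83, 0, 0, 1.5], [6.9, 4.12, 0, 0, 1.5], [7.77, 3.09, 0, 0, 1.5], [8.27, 1.84, 0, 0, 1.5], [8.35, 0.49, 0, 0, 1.5], [7.99, -0.81, 0, 0, 1.5], [7.25, -1.94, 0, 0, 1.5], [6.19, -2.77, 0, 0, 1.5], [4.92, -3.22, 0, 0, 1.5], [3.57, -3.25, 0, 0, 1.5], [2.28, -2.86, 0, 0, 1.5], [1.18, -2.07, 0, 0, 1.5], [0.38, -0.98, 0, 0, 1.5], [-0.03, 0.3, 0, 0, 1.5],
```

Emit:
carry_out([
  [-0.07, 1.07, -0.05, 0, 1.5],
  [0.19, 2.39, -0.1, 0, 1.5],
  [0.85, 3.56, -0.1, 0, 1.5],
  [1.86, 4.47, -0.1, 0, 1.5],
  [3.09, 5.01, -0.1, 0, 1.5],
  [4.43, 5.14, -0.1, 0, 1.5],
  [5.75, 4.83, -0.1, 0, 1.5],
  [6.9, 4.12, -0.1, 0, 1.5],
  [7.77, 3.09, -0.1, 0, 1.5],
  [8.27, 1.84, -0.1, 0, 1.5],
  [8.35, 0.49, -0.1, 0, 1.5],
  [7.99, -0.81, -0.1, 0, 1.5],
  [7.25, -1.94, -0.1, 0, 1.5],
  [6.19, -2.77, -0.1, 0, 1.5],
  [4.92, -3.22, -0.1, 0, 1.5],
  [3.57, -3.25, -0.1, 0, 1.5],
  [2.28, -2.86, -0.1, 0, 1.5],
  [1.18, -2.07, -0.1, 0, 1.5],
  [0.38, -0.98, -0.1, 0, 1.5],
  [-0.03, 0.3, -0.1, 0, 1.5],
])

```text
clock: 20.4
position: [0.4653, 0.2476, 0.1537]
ee_rot: [2.227, 2.211, 0.01]
force: [4.8, -1.2, 9.1]
width: 0.216
```

```bash
cat >> chk.py <<'E'
W0=world(np.load("side0.npz")["d"],c); print("gauge side",fit(sel(W0,(.623,.093),0,.02,.19,.235),(.623,.093),lambda z:.014+0*z)[0])
it,dt,ct=grab("top"); Wt=world(dt,ct)
print("top boss",fit(sel(Wt,x2,.03,.043,.066,.098),x2,lambda z:.036+0*z))
u,v=proj([.6,.09,.13],c)[0].astype(int); a=cv2.resize(im[v-80:v+80,u-90:u+90],None,fx=2.6,fy=2.6,interpolation=cv2.INTER_CUBIC)
u,v=proj([.6,.09,.13],ct)[0].astype(int); b_=cv2.resize(it[v-50:v+50,u-90:u+90],None,fx=2.6,fy=2.6*.7,interpolation=cv2.INTER_CUBIC)
save("gauge_%d"%int(s["clock"]),np.vstack([a,b_]))
E
python3 chk.py; ls pics
```

```text
[0.4653 0.2476 0.1537] [ 4.85 -1.21  9.12] 0.2161073331383641
crank 0.04259265756633088 -170.3422039964795
sleeve [0.6208 0.0958] 379 0.0023 topz 0.15812435350017867 r 0.06388113962665347 bearing 17.86768241306408 gauge 14.163756119823946
boss [0.6213 0.0947] 164 0.0011 bearing 16.793522918484676 r 0.06403077385132862
gauge side [0.6227 0.0921]
top boss (array([0.623 , 0.0949]), 120, np.float64(0.0006))
carry.png
crank.png
crop1.png
gauge_20.png
low.png
seated.png
side0.png
top0.png
```

Both cameras show about 2.8 mm of overshoot. I'll turn back about 15° at the wheel.

Emit:
carry_out([
  [0.05, -0.26, 0.05, 0, 1.5],
  [0.12, -0.52, 0.05, 0, 1.5],
  [0.21, -0.79, 0.05, 0, 1.5],
  [0.32, -1.04, 0.05, 0, 1.5],
  [0.32, -1.04, 0.05, 0, 1.5],
  [0.32, -1.04, 0.05, 0, 1.5],
])

```text
clock: 21.1
position: [0.4682, 0.2387, 0.1539]
ee_rot: [2.225, 2.215, 0.011]
force: [2.0, -0.7, -2.8]
width: 0.214
```

```bash
python3 chk.py
```

```text
[0.4682 0.2387 0.1539] [ 1.95 -0.73 -2.79] 0.21370668982124894
crank 0.04226422026408895 -157.8140439613729
sleeve [0.622  0.0949] 320 0.0019 topz 0.15766573624110963 r 0.06475870597842419 bearing 16.783988706308484 gauge 14.163756119823946
boss [0.6223 0.0921] 143 0.001 bearing 14.31720882561743 r 0.06429696726907101
gauge side [0.6227 0.0921]
top boss (array([0.6239, 0.0917]), 114, np.float64(0.0005))
```

Boss and gauge now agree to under 1 mm in both cameras. Releasing and retreating upward.

Emit:
carry_out([
  [0, 0, 0, 0, 2.5],
  [0, 0, 0, 0, 3.5],
  [0, 0, 0, 0, 4.5],
  [0, 0, 0, 0, 5],
  [0, 0, 0, 0, 5],
  [0, 0, 0.5, 0, 5],
  [0, 0, 2, 0, 5],
  [0, 0, 5, 0, 5],
  [0, 0, 8, 0, 5],
  [0, 0, 12, 0, 5],
  [0, 0, 15, 0, 5],
  [-1, 0, 17, 0, 5],
  [-3, 0, 17, 0, 5],
  [-5, 0, 17, 0, 5],
  [-7, 0, 17, 0, 5],
  [-7, 0, 17, 0, 5],
  [-7, 0, 17, 0, 5],
  [-7, 0, 17, 0, 5],
])

```text
clock: 23.0
position: [0.3988, 0.2389, 0.3241]
ee_rot: [2.225, 2.214, 0.012]
force: [-0.2, -0.0, 0.7]
width: 0.544
```

```bash
python3 chk.py; ls pics | grep gauge
```

```text
[0.3988 0.2389 0.3241] [-0.19 -0.04  0.68] 0.5443245572349233
crank 0.10968690657736178 -171.70924982116586
gauge_20.png
gauge_21.png
  return _methods._mean(a, axis=axis, dtype=dtype,
  ret = um.true_divide(
Traceback (most recent call last):
  File "chk.py", line 7, in <module>
    x,n,e=fit(P,c0,lambda z:.025+0*z); b=lambda v:np.degrees(np.arctan2(v[1],v[0]))
          ~~~^^^^^^^^^^^^^^^^^^^^^^^^
  File "cyl.py", line 5, in fit
    s=least_squares(f,c0,loss="soft_l1",f_scale=.001); return s.x.round(4),len(P),np.median(abs(s.fun)).round(4)
ValueError: Initial guess is outside of provided bounds
```

The gripper blocks the side view, so I'm moving it to the right at a safe height.

Emit:
carry_out([
  [0, -2, 0, 0, 5],
  [0, -5, 1, 0, 5],
  [0, -8, 2, 0, 5],
  [0, -11, 2, 0, 5],
  [0, -14, 2, 0, 5],
  [0, -17, 2, 0, 5],
  [0, -20, 2, 0, 5],
  [0, -23, 2, 0, 5],
  [0, -26, 2, 0, 5],
  [0, -29, 2, 0, 5],
  [0, -32, 2, 0, 5],
  [0, -35, 2, 0, 5],
  [0, -38, 2, 0, 5],
  [0, -41, 2, 0, 5],
  [0, -44, 2, 0, 5],
  [0, -46, 2, 0, 5],
  [0, -47, 2, 0, 5],
  [0, -47, 2, 0, 5],
])

```text
clock: 24.85
position: [0.3988, -0.2322, 0.3437]
ee_rot: [2.228, 2.212, 0.011]
force: [-0.3, 0.1, 0.2]
width: 0.542
```

```bash
python3 chk.py; ls pics | grep gauge
```

```text
[ 0.3988 -0.2322  0.3437] [-0.3   0.07  0.2 ] 0.5418878738958952
crank 0.49889202000799254 -102.56280563121341
sleeve [0.6211 0.0916] 478 0.0019 topz 0.15808139624175024 r 0.06301087207776124 bearing 14.146512345473758 gauge 14.163756119823946
boss [0.6223 0.0909] 324 0.0009 bearing 13.276397042315983 r 0.06401078034206417
gauge side [0.6227 0.0921]
top boss (array([0.6239, 0.0919]), 112, np.float64(0.0005))
gauge_20.png
gauge_21.png
gauge_24.png
```

View pics/gauge_24.png

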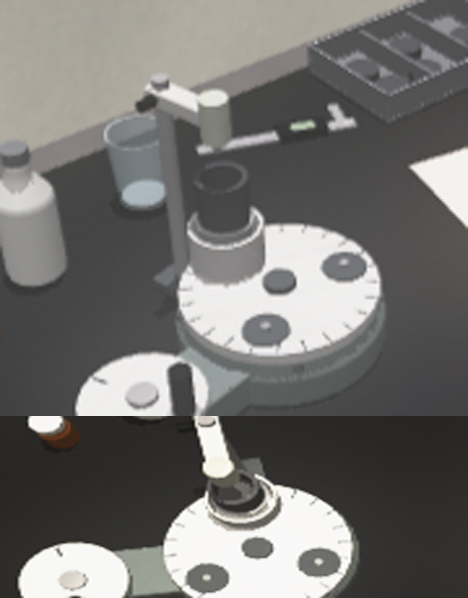

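The final picture shows the sleeve upright in the ring under the gauge (220,200 below 215,120). It is 1.7 mm from the gauge axis, with its top at z 0.158, and the arm is clear. Handing in.

```bash
python3 -c "
from cell import arm
print(arm.sign_off())"
```

```text
the job is handed in; nothing more can be done
None
```

The tall graphite sleeve is nested in the seat and indexed under the gauge, and the job is handed in. No verdict was reported. It took about 25 s of the 72 s allowed.

- **Seating:** I lowered the sleeve by force feedback. The first contact reached about 8 N of push at most, right at the point where the ring starts to give. I backed off 0.6 mm and released it from about 0.4 mm. The top then stood at z 0.157, as expected for a loose fit.
- **Indexing:** I held the crank and turned the wheel about 2.3 turns clockwise. That overshot by 2.8 mm at the gauge, so I turned it back about 13°.
- **Final position:** The side camera puts the sleeve 1.7 mm from the gauge axis. The boss centre is within about 1.3 mm of it in the side camera and 0.5 mm in the top camera. The sleeve's top is at z 0.158, it is upright, and the arm is clear.
- **Disagreements and gaps:**
  - The cameras differ by about 1–2 mm in absolute x, within the calibration's accuracy.
  - Vertical force on the held crank reached about 11 N while cranking.
  - One check failed because the gripper blocked the side view; I repeated it after moving the arm away.
  - I did not measure the short sleeve and disc again at the end. They looked undisturbed after the seating, and the arm did not go near them after that except high overhead.

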